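Shift a bench mixer's H-gate lever to the specimen cup's slot

TASK

The four-place mixer on the bench is parked: its selector lever sits in the short middle notch of the gate. With the fingers, push the lever out of the notch, along the cross slot and fully home into the corner slot next to the dock on which the specimen cup (wide and squat, with a screw lid) stands, without running it into another corner slot on the way. Push it gently with shut or open fingers, do not grip it, and leave the vessels on the docks and the things around the mixer where they stand.

Things in the scene. Friction and masses are not known exactly. Their poses are not given: they have to be found in the camera images.
- mixer: Four-place bench mixer, fixed. Origin: centre of its underside, on the bench; x from its front (vents, small lamp; towards the robot when unturned) to its back, y to its left. Base plate 196 (x) x 264 (y) x 12 mm; in the middle a white housing 112 x 116 mm, 90 mm high, with a steel gate plate on top. Four round docks, 64 mm inside, 4 mm high rims, centred at x = +-60, y = +-95 mm.
- gate (a point): Centre of the gate plate's top. A cross slot runs along y; from its ends four corner slots go to the back (+x) and front (-x); from its middle a short park notch goes to the front only. Steel between the slots stops the lever: it leaves the notch only to +x, crosses only near x = 0 and enters a corner slot only from an end of the cross slot.
- pivot (a point): Point, 14 mm above the bench inside the housing, about which the lever tilts both ways; the ball knob's centre is 155 mm from it. The lever's steel stem is 12 mm thick. About 2 N at the ball moves the lever; it stays where it is left.
- knob (a point): Centre of the black ball knob, 30 mm across, on the lever (below it a collar 18 mm across, 12 mm long); 169 mm above the bench upright, about 155 mm in the corners. In the mixer's frame at x = -26 to -44, y = 0 mm in the park notch, x = 0 (5 mm play either way), y = +-47 at the ends of the cross slot, x = +-43, y = +-46 fully home in a corner slot.
- fore_tilt (a joint): Lever's tilt along the mixer's x, rad: 0 upright, + towards the back (+x), - towards the front. Stops at +-0.285 (slot ends). Within about +-0.035 in the cross slot. Starts between -0.28 and -0.17 (park notch).
- side_tilt (a joint): Lever's tilt along the mixer's y, rad: 0 in the middle, + to the left (+y), - to the right. Stops at +-0.31, which lines the lever up with the corner slots of that side (play about 0.04 there). Starts within 0.015 of 0.
- cup_mid (a point): Centre, half-way up, of the specimen cup: clear wide squat cup with a screw lid, 60 mm across, 64 mm high, loose on one of the four docks; its dock's corner slot is the target.
- vial_mid (a point): Centre, half-way up, of the white reagent vial, 31 mm across, 75 mm high, loose on another dock.
- jar_mid (a point): Centre, half-way up, of the tall stain jar with a knobbed lid, 56 mm across, 115 mm high (top 127 mm above the bench), loose on another dock.
- brown_bottle_mid (a point): Centre, half-way up, of the small brown bottle, 27 mm across, 60 mm high, loose on another dock.
- tape: Roll of tape lying right of the mixer, 104 mm across, 25 mm high, loose. Origin: centre of its underside.
- clock: Square bench timer, 40 x 64 x 64 mm, loose, far right at the front. Origin: centre of its underside.
- pipette: Micropipette lying left of the mixer at the front, 240 mm long along its y, 50 mm wide, 30 mm high, loose. Origin: centre of its underside.
Not all that is in view belongs to the job. There is more than one size of the part that bears cup_mid; the job needs the smaller.

How it is judged:
By the outcome, as a careful person would: the job done as asked, in the order asked, and still so for the second after the job is handed in, with the robot touching nothing.
It also fails if it takes over 58 s, if anything falls off the work surface, if the arm or the gripper's body presses on something with over 40 N, if the wrist force passes 120 N, or if a joint passes its speed limit or range.

ROBOT

A 7-joint arm with a two-finger parallel gripper is mounted at the origin on a cart in front of the work surface, level with it; the furniture and walls round the work are solid. World frame = base frame: x ahead of the robot, y to its left, z up, the work surface at z = 0. Lengths are in m, angles in rad, forces in N, time in s.
With the tool pointing down it reaches from about 0.375 to 0.925 m from the base axis. Payload 3.1 kg.
Tool frame: the origin (TCP) lies at the very end of the fingers, on their centre line; the grasp point (between the pads) lies manip.pinch_z behind it (manip.pinch_z is the distance from the TCP to the grasp point, in m); y points along the fingers, x is the direction in which the jaws open and shut, and the axes are right-handed (so a half turn about y gives the same grasp; the last joint's range is limited). The gripper opens to 85 mm and grips with 20 to 120 N. Pads are 22 mm wide; open, the fingers measure 114 mm over their backs; the gripper's body (76 mm by 85 mm) begins 54 mm behind the grasp point. The pads swing forward as they close: fully open they stand 13 mm farther back than shut.
Start: joints at [-1.424, 0.383, 0.044, 1.598, -0.018, 1.161, -0.05], TCP at [0.158, 0.631, 0.231] pointing down, gripper open.
Joint ranges: [-2.61, 2.61], [-0.41, 2.15], [-1.48, 1.57], [0, 2.5], [-1.57, 4.71], [0.05, 1.97], [-2.85, 2.85]. Speed limits (rad/s): [2.79, 2.79, 3.14, 3.14, 3.14, 3.14, 3.14].

INTERFACE

Orientations are given as a 3x3 rotation matrix whose columns are the frame's x, y, z axes.
In Python, from rig import manip gives the robot as it stands.
- The arm moves only by the tool carry_out, never from a script. Its argument "steps" is a list of rows, each an object with "travel": the shift along the world's x, y, z in units of 40 mm (1.0 is 40 mm), a list of three; "delta_rot": the turn, a rotation vector about the world's x, y, z in rad, a list of three; "grip": the opening, from -1 (shut) to 1 (fully open), so that 0 is half open. A call has 1 to 10 rows; each row is the pose to reach, as a shift and turn from the pose commanded when the call began; what a row does not reach only later rows make up. A row lasts 1/8 s, in which the tool goes at most 62.5 mm and 10.7 degrees, less where a joint would pass 70% of its speed; a pose out of reach is approached as far as the arm can. A call with a gripper value outside its range is refused whole. The fingers move at their own pace and stop on an object; "newtons" is the grip in N (left out, the last holds). Time passes only in rows, so rows that repeat a pose let the fingers close. It gives the time, the measured TCP pose, the force and the opening at its end, in the units of the state.
- manip.sense(): the state, without advancing time (a new reading comes with each control period).
- manip.read_camera(name): name is "scene" or "top"; returns (picture, depth): 384x512x3 uint8, blue, green, red; 384x512 float32, m along the optical axis (not along the pixel's ray), 0 where there is no reading.
- manip.camera_model(name): a dict with "K" (3x3 intrinsics, pixels), "distortion" ([k1, k2, p1, p2, k3] as OpenCV has them; the pictures are not rectified), "R" (3x3) and "t" (3): a world point X has camera coordinates R X + t. Camera axes: x right, y down, z forward; pixel columns grow to the right and rows downward; lengths in m; the calibration is good to about 2 mm. A picture is of the moment at which its call begins. camera_model takes no time and is no camera call.
- manip.sign_off(): hands the job in, once; it reports no verdict.
The state is a dict: "time_s": time; "q": joint angles; "qd": joint speeds; "joint_torque": joint torques, N m; "tcp_pos": TCP position; "orientation": TCP orientation; "ft_force": force on the tool from outside, world axes, zero at the start; "torque": the same for the moment, N m; "gripper_width": finger opening in m.
Only numpy, scipy, OpenCV 4.12 (cv2) and the standard library are available. Lean on these libraries where they do the work, as an engineer would, in place of code of your own. Each camera call takes 0.05 s, during which the arm holds its last target. There are 200 camera calls.

## Working session

There is one attempt and no reset: what is moved stays moved. The work goes in short steps, Python scripts to look and compute and a tool call to move; the robot and the scene stay as the last step left them, time stands still between calls to the robot, and variables do not carry over. Pictures are saved under pics/ and viewed, about 8 in all and at most 12, crops included, and the job is handed in when it is done.

Besides the shell and the picture viewer there is one more tool, called after ">>>" by a JSON object that holds its "method" and its "body", one argument or row to a line. carry_out: Moves the arm, as the interface text tells. Its arguments: {"type":"object","properties":{"steps":{"type":"array","items":{"type":"object","properties":{"travel":{"type":"array","items":{"type":"number"}},"delta_rot":{"type":"array","items":{"type":"number"}},"grip":{"type":"number"}}}},"newtons":{"type":"number"}},"required":["steps"]}

```bash
mkdir -p pics; ls; cat > h.py <<'E'
import numpy as np, cv2
from rig import manip
def grab(n,tag):
    im,d=manip.read_camera(n); cv2.imwrite(f'pics/{tag}.png',im); np.save(f'pics/{tag}.npy',d); return im,d
def ray(n,uv):
    m=manip.camera_model(n);K=np.array(m['K'],float);R=np.array(m['R']);t=np.array(m['t'])
    p=cv2.undistortPoints(np.array(uv,float).reshape(-1,1,2),K,np.array(m['distortion'],float)).reshape(-1,2)
    return -R.T@t, np.c_[p,np.ones(len(p))]@R   # directions with unit depth
def onz(n,uv,z):
    c,d=ray(n,uv); return c+d*((z-c[2])/d[:,2])[:,None]
def cloud(n,depth):
    h,w=depth.shape; v,u=np.mgrid[:h,:w]; c,d=ray(n,np.c_[u.ravel(),v.ravel()])
    return (c+d*depth.reshape(-1,1)).reshape(h,w,3)
E
python3 - <<'E'
from h import *
a,_=grab('scene','s1');b,_=grab('top','t1')
s=manip.sense();print(s['tcp_pos'],s['orientation'],s['time_s'],manip.pinch_z)
for n in('scene','top'):print(n,ray(n,[[256,192]]))
E
```

```text
pics
[0.15732481 0.62976519 0.22996689] [[ 2.42270391e-01 -4.53221822e-04 -9.70208664e-01]
 [ 9.70205616e-01 -2.43689229e-03  2.42270768e-01]
 [-2.47409641e-03 -9.99996928e-01 -1.50668491e-04]] 0.1 0.0187
scene (array([-0.02898549, -0.52659044,  1.07504113]), array([[ 0.45027791,  0.46293712, -0.76351619]]))
top (array([0.41954546, 0.06151773, 1.45320243]), array([[ 0.0935259 ,  0.02167062, -0.99552102]]))
```

View pics/s1.png

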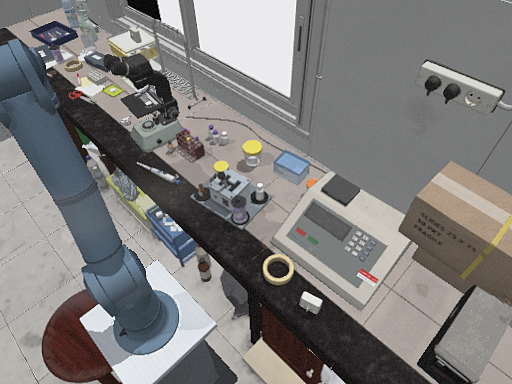

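View pics/t1.png

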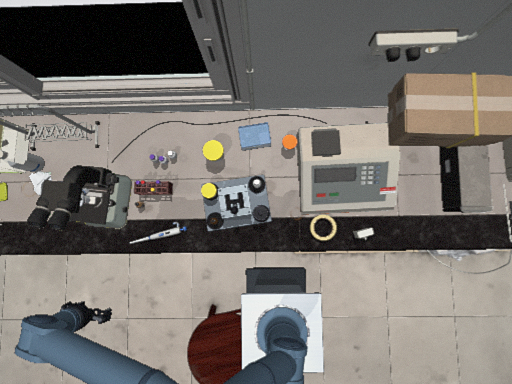

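The top view shows the mixer around (236,203). A yellow-lidded cup stands on its upper-left dock at (208,190), and a larger cup stands behind it at (213,150), off the mixer. I'll zoom in on the gate next.

```bash
python3 - <<'E'
from h import *
a=cv2.imread('pics/t1.png');b=cv2.imread('pics/s1.png')
A=cv2.resize(a[170:240,195:280],None,fx=5,fy=5,interpolation=2)
B=cv2.resize(b[150:230,185:275],None,fx=4,fy=4.375,interpolation=2)
cv2.imwrite('pics/z1.png',np.hstack([A,B]))
P=cloud('top',np.load('pics/t1.npy'));Q=cloud('scene',np.load('pics/s1.npy'))
# housing top, base plate, knob in top view
for n,C,im in(('top',P,a),('scene',Q,b)):
  roi=(C[...,0]>.4)&(C[...,0]<.8)&(C[...,1]>-.05)&(C[...,1]<.45)
  for lo,hi in((.006,.018),(.082,.102),(.15,.2)):
    m=roi&(C[...,2]>lo)&(C[...,2]<hi); q=C[m]
    print(n,lo,len(q),q.min(0).round(3) if len(q) else'',q.max(0).round(3) if len(q) else '',q.mean(0).round(3) if len(q) else '')
    if len(q)>5: print(cv2.minAreaRect(q[:,:2].astype(np.float32)*1000))
  hsv=cv2.cvtColor(im,cv2.COLOR_BGR2HSV)
  y=((hsv[...,0]>22)&(hsv[...,0]<34)&(hsv[...,1]>150)&roi).astype(np.uint8)
  k,l,st,ce=cv2.connectedComponentsWithStats(y)
  for i in range(1,k):
    if st[i,4]>30: print('yellow',ce[i],st[i,4],np.median(C[l==i],0).round(3))
E
```

```text
top 0.006 1688 [ 0.401 -0.047  0.006] [0.793 0.447 0.018] [0.513 0.18  0.011]
((597.0439453125, 199.79412841796875), (392.01177978515625, 492.3183898925781), 0.2607100307941437)
top 0.082 1016 [0.449 0.083 0.082] [0.758 0.298 0.101] [0.583 0.203 0.089]
((615.41455078125, 180.89317321777344), (323.9437561035156, 177.31674194335938), 16.019744873046875)
top 0.15 52 [0.465 0.159 0.164] [0.491 0.185 0.18 ] [0.477 0.171 0.173]
((477.8393859863281, 172.11769104003906), (26.217857360839844, 25.714452743530273), 88.94532775878906)
yellow [212.68387097 150.00322581] 310 [0.717 0.259 0.088]
yellow [208.52662722 190.21301775] 169 [0.56  0.277 0.075]
scene 0.006 1256 [ 0.402 -0.024  0.006] [0.797 0.449 0.018] [0.509 0.158 0.012]
((584.4351806640625, 222.52195739746094), (353.05059814453125, 457.0559997558594), 10.316566467285156)
scene 0.082 810 [0.442 0.052 0.082] [0.757 0.302 0.102] [0.566 0.189 0.089]
((598.43310546875, 176.55374145507812), (357.7357177734375, 176.447998046875), 15.662145614624023)
scene 0.15 55 [0.465 0.155 0.151] [0.49  0.179 0.18 ] [0.476 0.166 0.17 ]
((478.5091552734375, 168.23817443847656), (23.919260025024414, 23.644420623779297), 12.406414031982422)
```

View pics/z1.png

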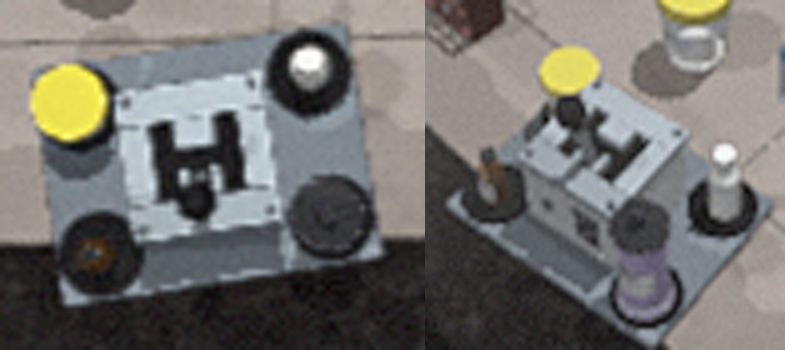

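The crop shows the park notch pointing towards the robot. The cup is on the back-left dock, so the target is the back-left corner slot (+x, +y). Next I'll get the mixer's pose.

```bash
python3 - <<'E'
from h import *
for n,tag in(('top','t1'),('scene','s1')):
  C=cloud(n,np.load(f'pics/{tag}.npy'));z=C[...,2]
  for lo,hi in((.085,.097),(.009,.015)):
    m=((z>lo)&(z<hi)&(C[...,0]>.38)&(C[...,0]<.68)&(C[...,1]>0)&(C[...,1]<.36)).astype(np.uint8)
    k,l,st,_=cv2.connectedComponentsWithStats(m,connectivity=4)
    i=1+np.argmax(st[1:,4]);q=C[l==i];print(n,lo,st[i],cv2.minAreaRect((q[:,:2]*1000).astype(np.float32)),q[:,2].mean())
  m=(z>.15)&(z<.2)&(C[...,0]>.4)&(C[...,0]<.6)&(C[...,1]>.05)&(C[...,1]<.3);q=C[m]
  from scipy.optimize import least_squares
  r=least_squares(lambda c:np.linalg.norm(q-c,axis=1)-.015,q.mean(0)-[0,0,.01],loss='soft_l1',f_scale=.002);print('knob',r.x)
for p in([.45,.35],):pass
# dock lid check
print(onz('top',[[208.5,190.2]],.075+.0))
E
```

```text
top 0.085 [218 184  33  35 602] ((514.8899536132812, 177.37844848632812), (118.11865997314453, 115.94032287597656), 8.078922271728516) 0.08941887726756224
top 0.009 [214 177  48  22 266] ((593.745849609375, 162.5290069580078), (190.66856384277344, 85.17865753173828), 71.02938842773438) 0.011710506538240366
knob [0.47705426 0.1711295  0.16304843]
scene 0.085 [208 167  43  33 498] ((517.3340454101562, 177.69671630859375), (122.61335754394531, 114.45317077636719), 7.097168922424316) 0.0891805296227179
scene 0.009 [230 184  42  44 407] ((525.9172973632812, 100.308349609375), (192.61354064941406, 107.09445190429688), 8.15860652923584) 0.011805176957289817
knob [0.4808695  0.17209518 0.16375257]
[[0.55925909 0.27814905 0.075     ]]
```

Mixer pose: centre (0.516, 0.1775), yaw about 8°. The knob is at (0.479, 0.172, 0.163). I'll move to a point in front of the knob with the fingers shut and the jaw axis along the mixer's y.

>>> {"method": "carry_out", "body": {
  "steps": [
    {"travel": [1.4,-2.3,0],"delta_rot": [0,0,0.08],"grip": -1},
    {"travel": [2.7,-4.6,0],"delta_rot": [0,0,0.16],"grip": -1},
    {"travel": [4.1,-7,0],"delta_rot": [0,0,0.24],"grip": -1},
    {"travel": [5.5,-9.3,0],"delta_rot": [0,0,0.32],"grip": -1},
    {"travel": [6.8,-11.6,0],"delta_rot": [0,0,0.387],"grip": -1},
    {"travel": [6.8,-11.6,0],"delta_rot": [0,0,0.387],"grip": -1},
    {"travel": [6.8,-11.6,0],"delta_rot": [0,0,0.387],"grip": -1},
    {"travel": [6.8,-11.6,0],"delta_rot": [0,0,0.387],"grip": -1},
    {"travel": [6.8,-11.6,0],"delta_rot": [0,0,0.387],"grip": -1},
    {"travel": [6.8,-11.6,0],"delta_rot": [0,0,0.387],"grip": -1}
  ]
}}

```text
time_s: 1.35
tcp_pos: [0.4308, 0.1627, 0.2311]
orientation: [[-0.134, -0.0, -0.991], [0.991, -0.001, -0.134], [-0.001, -1.0, 0.0]]
ft_force: [0.3, 0.2, 0.1]
gripper_width: -0.0002
```

>>> {"method": "carry_out", "body": {
  "steps": [
    {"travel": [0,0,-0.7],"delta_rot": [0,0,0],"grip": -1},
    {"travel": [0,0.05,-1.4],"delta_rot": [0,0,0],"grip": -1},
    {"travel": [0,0.05,-2.0],"delta_rot": [0,0,0],"grip": -1},
    {"travel": [0,0.05,-2.0],"delta_rot": [0,0,0],"grip": -1},
    {"travel": [0,0.05,-2.0],"delta_rot": [0,0,0],"grip": -1}
  ]
}}

```text
time_s: 1.98
tcp_pos: [0.4296, 0.1696, 0.1519]
orientation: [[-0.143, 0.001, -0.99], [0.99, 0.001, -0.143], [0.0, -1.0, -0.001]]
ft_force: [-0.1, 0.3, 0.2]
gripper_width: -0.0005
```

```bash
cat >> h.py <<'E'
def look(tag):
    a,_=grab('scene',tag+'s');b,_=grab('top',tag+'t')
    cv2.imwrite(f'pics/{tag}z.png',np.hstack([cv2.resize(b[170:240,195:280],None,fx=5,fy=5,interpolation=2),cv2.resize(a[150:230,185:275],None,fx=4,fy=4.375,interpolation=2)]))
    s=manip.sense();c=np.array([.516,.1775]);R=np.array([[.990,-.139],[.139,.990]])
    print('tool in mixer xy',((s['tcp_pos'][:2]-c)@R*1000).round(1),s['tcp_pos'][2].round(4),s['ft_force'].round(2),s['time_s'])
E
python3 -c "
from h import *
look('a')"
```

```text
tool in mixer xy [-85.9   4. ] 0.1525 [ 0.55 -0.75 -0.2 ] 2.075
```

View pics/az.png

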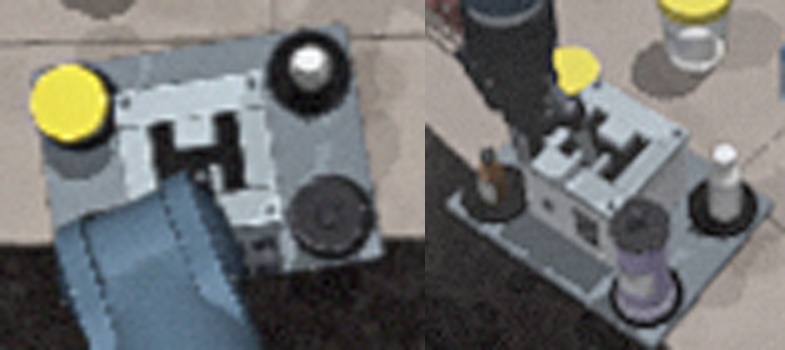

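The picture shows the tool just in front of the knob, 5 mm to its left in mixer y. Now I'll push slowly towards +x.

>>> {"method": "carry_out", "body": {
  "steps": [
    {"travel": [0.25,-0.08,0],"grip": -1},
    {"travel": [0.5,-0.05,0],"grip": -1},
    {"travel": [0.63,-0.03,0],"grip": -1},
    {"travel": [0.76,-0.01,0],"grip": -1},
    {"travel": [0.89,0.01,0],"grip": -1},
    {"travel": [1.02,0.03,0],"grip": -1},
    {"travel": [1.15,0.05,0],"grip": -1},
    {"travel": [1.25,0.07,0],"grip": -1},
    {"travel": [1.32,0.08,0],"grip": -1},
    {"travel": [1.32,0.08,0],"grip": -1}
  ]
}}

```text
schema error: expected keys travel, delta_rot, grip
```

```bash
python3 -c "
from h import *
look('b')"
```

```text
tool in mixer xy [-86.    3.7] 0.1524 [ 0.08  1.2  -0.51] 2.175
```

View pics/bz.png

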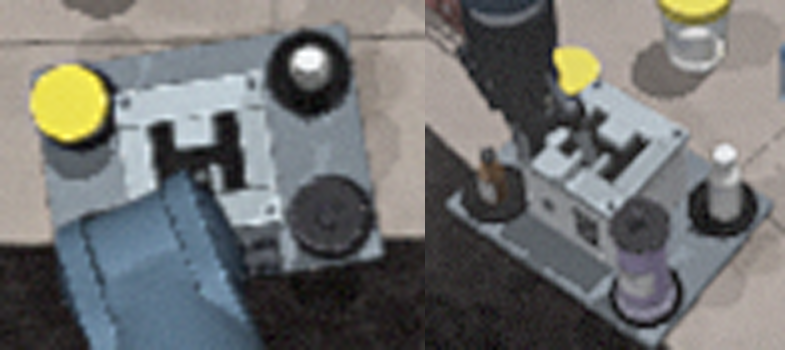

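The move was refused because delta_rot was missing, so nothing in the picture has changed. I'll send it again with all three keys.

>>> {"method": "carry_out", "body": {
  "steps": [
    {"travel": [0.25,-0.08,0],"delta_rot": [0,0,0],"grip": -1},
    {"travel": [0.5,-0.05,0],"delta_rot": [0,0,0],"grip": -1},
    {"travel": [0.63,-0.03,0],"delta_rot": [0,0,0],"grip": -1},
    {"travel": [0.76,-0.01,0],"delta_rot": [0,0,0],"grip": -1},
    {"travel": [0.89,0.01,0],"delta_rot": [0,0,0],"grip": -1},
    {"travel": [1.02,0.03,0],"delta_rot": [0,0,0],"grip": -1},
    {"travel": [1.15,0.05,0],"delta_rot": [0,0,0],"grip": -1},
    {"travel": [1.25,0.07,0],"delta_rot": [0,0,0],"grip": -1},
    {"travel": [1.32,0.08,0],"delta_rot": [0,0,0],"grip": -1},
    {"travel": [1.32,0.08,0],"delta_rot": [0,0,0],"grip": -1}
  ]
}}

```text
time_s: 3.42
tcp_pos: [0.4827, 0.1719, 0.1513]
orientation: [[-0.142, 0.001, -0.99], [0.99, 0.0, -0.142], [-0.0, -1.0, -0.001]]
ft_force: [-1.2, 0.1, 1.5]
gripper_width: -0.0001
```

```bash
python3 -c "
from h import *
look('c')"
```

```text
tool in mixer xy [-33.9  -0.9] 0.1513 [-1.86  0.29  0.99] 3.525
```

View pics/cz.png

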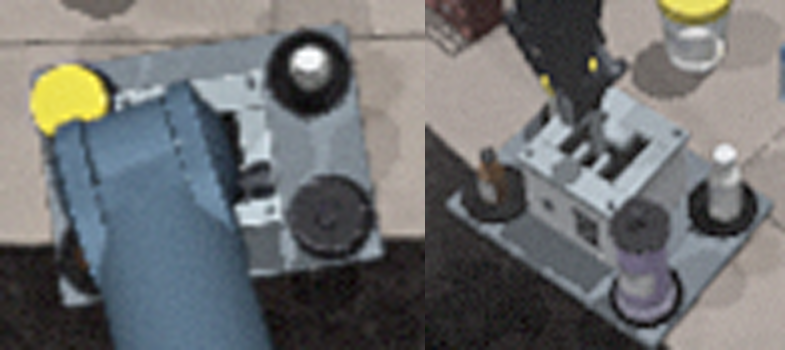

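The lever is moving, at about 2 N. I'll push the remaining 9 to 10 mm in small steps and watch the force.

>>> {"method": "carry_out", "body": {
  "steps": [
    {"travel": [0.07,0.01,0],"delta_rot": [0,0,0],"grip": -1},
    {"travel": [0.14,0.02,0],"delta_rot": [0,0,0],"grip": -1},
    {"travel": [0.19,0.03,0],"delta_rot": [0,0,0],"grip": -1},
    {"travel": [0.22,0.03,0],"delta_rot": [0,0,0],"grip": -1},
    {"travel": [0.22,0.03,0],"delta_rot": [0,0,0],"grip": -1},
    {"travel": [0.22,0.03,0],"delta_rot": [0,0,0],"grip": -1}
  ]
}}

```text
time_s: 4.28
tcp_pos: [0.4912, 0.1731, 0.1513]
orientation: [[-0.142, 0.0, -0.99], [0.99, 0.0, -0.142], [0.0, -1.0, -0.0]]
ft_force: [-1.1, -0.2, 0.6]
gripper_width: -0.0002
```

```bash
cat >> h.py <<'E'
def knob():
    from scipy.optimize import least_squares
    c0=np.array([.516,.1775]);Rm=np.array([[.990,-.139],[.139,.990]])
    for n in('scene','top'):
        im,d=manip.read_camera(n);C=cloud(n,d);q=C[(C[...,2]>.143)&(C[...,2]<.2)&(np.linalg.norm(C[...,:2]-c0,axis=2)<.085)&(im.max(2)<70)]
        if len(q)<15: print(n,'few',len(q));continue
        r=least_squares(lambda c:np.linalg.norm(q-c,axis=1)-.015,q.mean(0)-[0,0,.01],loss='soft_l1',f_scale=.002)
        print(n,len(q),'knob mixer',((r.x[:2]-c0)@Rm*1000).round(1),r.x[2].round(4),'res',np.abs(r.fun).mean().round(4))
E
python3 -c "
from h import *
look('d')"
```

```text
tool in mixer xy [-25.2  -0.9] 0.1513 [-1.59  0.15  0.56] 4.375
```

>>> {"method": "carry_out", "body": {
  "steps": [
    {"travel": [-0.3,-0.04,0],"delta_rot": [0,0,0],"grip": -1},
    {"travel": [-0.99,-0.14,0],"delta_rot": [0,0,0],"grip": -1},
    {"travel": [-0.99,-0.14,0],"delta_rot": [0,0,0],"grip": -1},
    {"travel": [-0.82,-1.38,0],"delta_rot": [0,0,0],"grip": -1},
    {"travel": [-0.82,-1.38,0],"delta_rot": [0,0,0],"grip": -1},
    {"travel": [-0.82,-1.38,0],"delta_rot": [0,0,0],"grip": -1}
  ]
}}

```text
time_s: 5.12
tcp_pos: [0.459, 0.1181, 0.1515]
orientation: [[-0.141, 0.001, -0.99], [0.99, 0.001, -0.141], [0.001, -1.0, -0.001]]
ft_force: [-0.2, 0.4, -0.5]
gripper_width: 0.0001
```

```bash
python3 -c "
from h import *
look('e');knob()"
```

```text
tool in mixer xy [-64.9 -49.9] 0.1514 [-0.34  0.67  0.05] 5.225
scene few 0
top 29 knob mixer [ 0.3 -1.8] 0.1679 res 0.0019
```

View pics/ez.png

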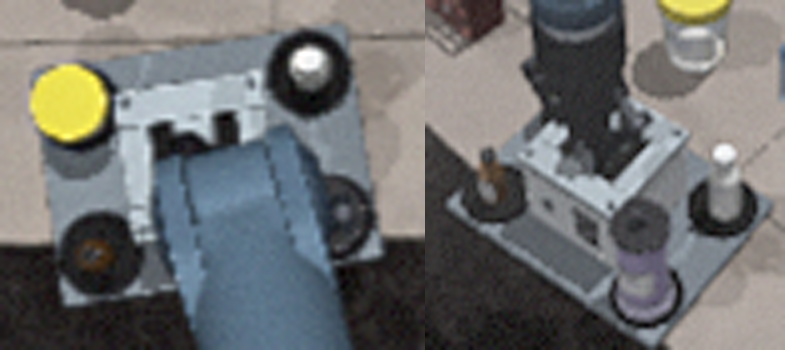

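The knob measures (0.3, -1.8), so the lever is out of the notch and in the cross slot. Next the tool goes to the knob's right side.

>>> {"method": "carry_out", "body": {
  "steps": [
    {"travel": [0.5,0.07,0],"delta_rot": [0,0,0],"grip": -1},
    {"travel": [1.1,0.16,0],"delta_rot": [0,0,0],"grip": -1},
    {"travel": [1.62,0.23,0],"delta_rot": [0,0,0],"grip": -1},
    {"travel": [1.62,0.23,0],"delta_rot": [0,0,0],"grip": -1},
    {"travel": [1.59,0.42,0],"delta_rot": [0,0,0],"grip": -1},
    {"travel": [1.57,0.57,0],"delta_rot": [0,0,0],"grip": -1},
    {"travel": [1.56,0.67,0],"delta_rot": [0,0,0],"grip": -1},
    {"travel": [1.54,0.77,0],"delta_rot": [0,0,0],"grip": -1},
    {"travel": [1.53,0.87,0],"delta_rot": [0,0,0],"grip": -1},
    {"travel": [1.53,0.87,0],"delta_rot": [0,0,0],"grip": -1}
  ]
}}

```text
time_s: 6.58
tcp_pos: [0.5195, 0.1526, 0.1514]
orientation: [[-0.142, -0.0, -0.99], [0.99, -0.0, -0.142], [-0.0, -1.0, 0.0]]
ft_force: [-0.4, -0.9, -0.0]
gripper_width: 0.0
```

```bash
python3 -c "
from h import *
look('f')"
```

```text
tool in mixer xy [  0.  -25.1] 0.1513 [-0.51 -0.55  0.98] 6.675
```

>>> {"method": "carry_out", "body": {
  "steps": [
    {"travel": [-0.01,0.1,0],"delta_rot": [0,0,0],"grip": -1},
    {"travel": [-0.03,0.2,0],"delta_rot": [0,0,0],"grip": -1},
    {"travel": [-0.04,0.3,0],"delta_rot": [0,0,0],"grip": -1},
    {"travel": [-0.06,0.4,0],"delta_rot": [0,0,0],"grip": -1},
    {"travel": [-0.07,0.5,0],"delta_rot": [0,0,0],"grip": -1},
    {"travel": [-0.08,0.6,0],"delta_rot": [0,0,0],"grip": -1},
    {"travel": [-0.1,0.7,0],"delta_rot": [0,0,0],"grip": -1},
    {"travel": [-0.11,0.8,0],"delta_rot": [0,0,0],"grip": -1},
    {"travel": [-0.12,0.88,0],"delta_rot": [0,0,0],"grip": -1},
    {"travel": [-0.12,0.88,0],"delta_rot": [0,0,0],"grip": -1}
  ]
}}

```text
time_s: 7.92
tcp_pos: [0.5144, 0.1885, 0.1512]
orientation: [[-0.142, -0.0, -0.99], [0.99, 0.0, -0.142], [0.0, -1.0, 0.0]]
ft_force: [-0.2, -1.8, 0.2]
gripper_width: 0.0002
```

```bash
python3 -c "
from h import *
look('g');knob()"
```

```text
tool in mixer xy [ 0.3 11.1] 0.1515 [-0.99  0.02 -1.03] 8.025
scene 64 knob mixer [-7.4 20.5] 0.1749 res 0.0068
top few 0
```

View pics/gz.png

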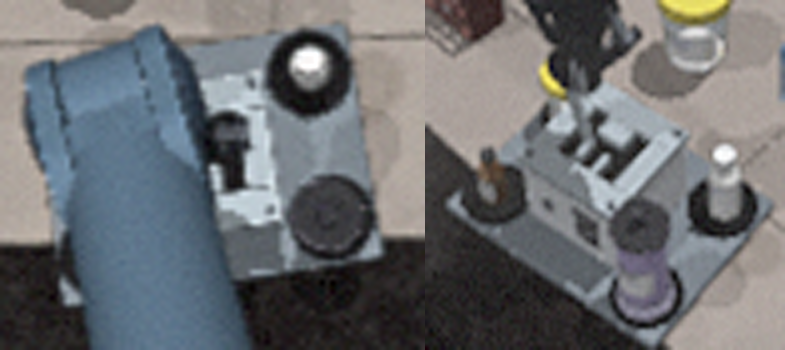

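The knob is hidden behind the fingers in this picture. I'll go on in small steps until the force shows the end of the slot.

>>> {"method": "carry_out", "body": {
  "steps": [
    {"travel": [-0.01,0.07,0],"delta_rot": [0,0,0],"grip": -1},
    {"travel": [-0.02,0.13,0],"delta_rot": [0,0,0],"grip": -1},
    {"travel": [-0.02,0.13,0],"delta_rot": [0,0,0],"grip": -1},
    {"travel": [-0.02,0.13,0],"delta_rot": [0,0,0],"grip": -1}
  ]
}}

```text
time_s: 8.62
tcp_pos: [0.5139, 0.1931, 0.1513]
orientation: [[-0.142, 0.0, -0.99], [0.99, 0.0, -0.142], [0.0, -1.0, -0.0]]
ft_force: [1.1, 0.5, -0.6]
gripper_width: 0.0001
```

```bash
python3 -c "
from h import *
look('h')"
```

```text
tool in mixer xy [ 0.2 15.7] 0.1513 [ 0.75 -1.89 -1.42] 8.725
```

>>> {"method": "carry_out", "body": {
  "steps": [
    {"travel": [-0.01,0.05,0],"delta_rot": [0,0,0],"grip": -1},
    {"travel": [-0.01,0.1,0],"delta_rot": [0,0,0],"grip": -1},
    {"travel": [-0.01,0.1,0],"delta_rot": [0,0,0],"grip": -1}
  ]
}}

```text
time_s: 9.1
tcp_pos: [0.5134, 0.1961, 0.151]
orientation: [[-0.141, -0.0, -0.99], [0.99, -0.001, -0.141], [-0.001, -1.0, 0.001]]
ft_force: [0.2, -3.6, -1.8]
gripper_width: 0.0001
```

```bash
python3 -c "
from h import *
look('i')"
```

```text
tool in mixer xy [ 0.  18.8] 0.151 [ 0.39 -3.97 -2.51] 9.2
```

The force has risen to about 4 N, so the lever is probably at the end stop. I'll back off and check.

>>> {"method": "carry_out", "body": {
  "steps": [
    {"travel": [0.04,-0.25,0],"delta_rot": [0,0,0],"grip": -1},
    {"travel": [0.07,-0.5,0],"delta_rot": [0,0,0],"grip": -1},
    {"travel": [-0.7,-0.6,0],"delta_rot": [0,0,0],"grip": -1},
    {"travel": [-1.54,-0.72,0],"delta_rot": [0,0,0],"grip": -1},
    {"travel": [-1.54,-0.72,0],"delta_rot": [0,0,0],"grip": -1},
    {"travel": [-1.54,-0.72,0],"delta_rot": [0,0,0],"grip": -1}
  ]
}}

```text
time_s: 9.95
tcp_pos: [0.453, 0.1688, 0.1521]
orientation: [[-0.142, 0.002, -0.99], [0.99, 0.002, -0.142], [0.001, -1.0, -0.002]]
ft_force: [0.3, 0.3, -0.9]
gripper_width: 0.0
```

```bash
python3 -c "
from h import *
look('j');knob()"
```

```text
tool in mixer xy [-63.1  -0. ] 0.152 [ 0.53 -0.63 -0.08] 10.05
scene 32 knob mixer [-68.1   2.6] 0.1814 res 0.0043
top 22 knob mixer [-3.3 48. ] 0.1613 res 0.0018
```

View pics/jz.png

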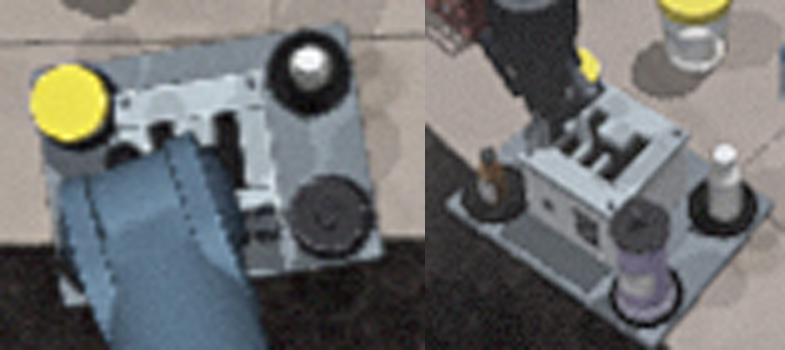

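The top view shows the knob at the left end of the cross slot, about (-3, 48). Now the tool goes in front of it, 8 mm lower, to push towards +x.

>>> {"method": "carry_out", "body": {
  "steps": [
    {"travel": [-0.08,0.6,-0.1],"delta_rot": [0,0,0],"grip": -1},
    {"travel": [-0.16,1.16,-0.2],"delta_rot": [0,0,0],"grip": -1},
    {"travel": [-0.16,1.16,-0.2],"delta_rot": [0,0,0],"grip": -1},
    {"travel": [0.14,1.2,-0.2],"delta_rot": [0,0,0],"grip": -1},
    {"travel": [0.44,1.24,-0.2],"delta_rot": [0,0,0],"grip": -1},
    {"travel": [0.6,1.27,-0.2],"delta_rot": [0,0,0],"grip": -1},
    {"travel": [0.72,1.28,-0.2],"delta_rot": [0,0,0],"grip": -1},
    {"travel": [0.84,1.3,-0.2],"delta_rot": [0,0,0],"grip": -1},
    {"travel": [0.96,1.32,-0.2],"delta_rot": [0,0,0],"grip": -1},
    {"travel": [0.96,1.32,-0.2],"delta_rot": [0,0,0],"grip": -1}
  ]
}}

```text
time_s: 11.4
tcp_pos: [0.4902, 0.2208, 0.1431]
orientation: [[-0.142, -0.001, -0.99], [0.99, -0.0, -0.142], [-0.0, -1.0, 0.001]]
ft_force: [-1.8, -1.5, 0.5]
gripper_width: -0.0002
```

```bash
python3 -c "
from h import *
look('k')"
```

```text
tool in mixer xy [-19.6  46.5] 0.1431 [-1.05 -0.04 -0.27] 11.5
```

>>> {"method": "carry_out", "body": {
  "steps": [
    {"travel": [0.1,0.01,0],"delta_rot": [0,0,0],"grip": -1},
    {"travel": [0.2,0.03,0],"delta_rot": [0,0,0],"grip": -1},
    {"travel": [0.3,0.04,0],"delta_rot": [0,0,0],"grip": -1},
    {"travel": [0.4,0.06,0],"delta_rot": [0,0,0],"grip": -1},
    {"travel": [0.5,0.07,0],"delta_rot": [0,0,0],"grip": -1},
    {"travel": [0.6,0.08,0],"delta_rot": [0,0,0],"grip": -1},
    {"travel": [0.7,0.1,0],"delta_rot": [0,0,0],"grip": -1},
    {"travel": [0.78,0.11,0],"delta_rot": [0,0,0],"grip": -1},
    {"travel": [0.83,0.12,0],"delta_rot": [0,0,0],"grip": -1},
    {"travel": [0.83,0.12,0],"delta_rot": [0,0,0],"grip": -1}
  ]
}}

```text
time_s: 12.75
tcp_pos: [0.5236, 0.226, 0.1432]
orientation: [[-0.142, -0.0, -0.99], [0.99, 0.0, -0.142], [0.0, -1.0, 0.0]]
ft_force: [-1.3, -0.4, -1.4]
gripper_width: -0.0004
```

```bash
python3 -c "
from h import *
look('l')"
```

```text
tool in mixer xy [14.2 47. ] 0.1434 [-1.21  0.51 -0.78] 12.85
```

Still at friction level, so I'll creep forward until the force climbs.

>>> {"method": "carry_out", "body": {
  "steps": [
    {"travel": [0.05,0.01,0],"delta_rot": [0,0,0],"grip": -1},
    {"travel": [0.1,0.01,0],"delta_rot": [0,0,0],"grip": -1},
    {"travel": [0.14,0.02,0],"delta_rot": [0,0,0],"grip": -1},
    {"travel": [0.14,0.02,0],"delta_rot": [0,0,0],"grip": -1},
    {"travel": [0.14,0.02,0],"delta_rot": [0,0,0],"grip": -1}
  ]
}}

```text
time_s: 13.48
tcp_pos: [0.5292, 0.2267, 0.1433]
orientation: [[-0.142, 0.0, -0.99], [0.99, 0.0, -0.142], [0.0, -1.0, -0.0]]
ft_force: [-1.5, -1.4, -1.7]
gripper_width: -0.0001
```

```bash
python3 -c "
from h import *
look('m')"
```

```text
tool in mixer xy [19.9 46.8] 0.1433 [-2.6   0.21 -2.74] 13.575
```

>>> {"method": "carry_out", "body": {
  "steps": [
    {"travel": [0.05,0.01,0],"delta_rot": [0,0,0],"grip": -1},
    {"travel": [0.1,0.01,0],"delta_rot": [0,0,0],"grip": -1},
    {"travel": [0.1,0.01,0],"delta_rot": [0,0,0],"grip": -1},
    {"travel": [0.1,0.01,0],"delta_rot": [0,0,0],"grip": -1}
  ]
}}

```text
time_s: 14.08
tcp_pos: [0.5313, 0.2269, 0.1428]
orientation: [[-0.142, -0.004, -0.99], [0.99, -0.001, -0.142], [-0.0, -1.0, 0.004]]
ft_force: [-5.3, -1.3, 1.0]
gripper_width: 0.0
```

```bash
python3 -c "
from h import *
look('n')"
```

```text
tool in mixer xy [22.1 46.7] 0.1428 [-5.96 -0.35  0.63] 14.175
```

At about 6 N the tool fell short of its target, so the lever is against its stop. I'll nudge it once more, then retreat and move clear.

>>> {"method": "carry_out", "body": {
  "steps": [
    {"travel": [0.06,0.01,0],"delta_rot": [0,0,0],"grip": -1},
    {"travel": [0.06,0.01,0],"delta_rot": [0,0,0],"grip": -1},
    {"travel": [-0.3,-0.04,0],"delta_rot": [0,0,0],"grip": -1},
    {"travel": [-1.2,-0.17,0],"delta_rot": [0,0,0],"grip": -1},
    {"travel": [-2.2,-0.3,0.2],"delta_rot": [0,0,0],"grip": -1},
    {"travel": [-2.8,0.4,1.5],"delta_rot": [0,0,0],"grip": -1},
    {"travel": [-3.2,1.6,2],"delta_rot": [0,0,0],"grip": -1},
    {"travel": [-3.6,2.8,2],"delta_rot": [0,0,0],"grip": -1},
    {"travel": [-3.8,4.0,2],"delta_rot": [0,0,0],"grip": -1},
    {"travel": [-3.8,4.0,2],"delta_rot": [0,0,0],"grip": -1}
  ]
}}

```text
time_s: 15.42
tcp_pos: [0.3799, 0.3935, 0.2249]
orientation: [[-0.15, 0.004, -0.989], [0.989, 0.007, -0.15], [0.006, -1.0, -0.005]]
ft_force: [0.2, -0.9, -1.0]
gripper_width: -0.0003
```

```bash
python3 -c "
from h import *
look('o');knob()"
```

```text
tool in mixer xy [-103.3  226.8] 0.2241 [ 0.6  -0.63 -0.57] 15.525
scene 41 knob mixer [45.9 44.6] 0.155 res 0.0015
top 44 knob mixer [42.8 46. ] 0.1545 res 0.0014
```

View pics/oz.png

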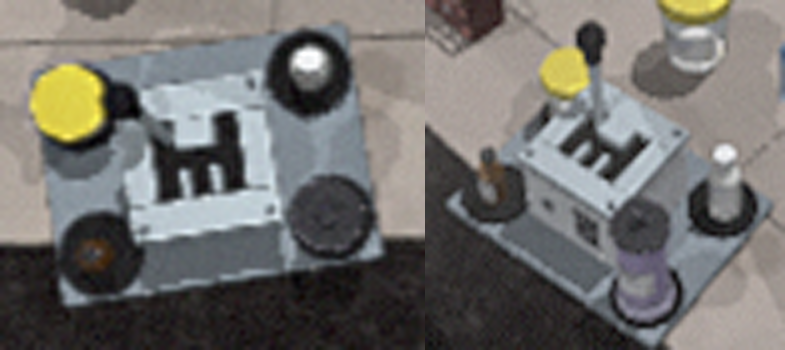

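The picture shows the knob in the back-left corner next to the small cup, at (42.8, 46.0, 154.5 mm) where home is (43, 46, 155). All the vessels still stand on their docks. Handing in.

```bash
python3 -c "
from h import *
print(manip.sign_off())"
```

```text
the job is handed in; nothing more can be done
None
```

The lever is fully home in the back-left corner slot, next to the dock with the small specimen cup, and I've handed the job in. I used shut fingers throughout. I pushed the lever out of the park notch to +x, then left along the cross slot to its end, then to +x until it met its stop. The highest force I read was about 6 N, at that last stop. The job took about 15.5 s.

**Knob position:** the top view puts the knob at (42.8, 46.0) mm in the mixer's frame, 154.5 mm high, against a nominal home of (43, 46) and about 155 mm. The scene view gave (45.9, 44.6) mm at 155 mm, about 3 mm off, which is close to the calibration error.

**Surroundings:** in the last close-up the four vessels are on their docks as before, and the arm is clear of everything. That close-up did not cover the tape, clock or pipette. I never moved low near them, but I did not check them again at the end.

**Checks that failed along the way:**
- One move was refused because of a missing key, and nothing moved. I sent it again complete.
- Some knob fits made while the arm blocked the view were meaningless, so I ignored them.

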